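# Turn the revolving crystal stand to the lamp

### The arm

A 6-joint arm with a two-finger parallel gripper is mounted at the origin on the work surface. World frame = base frame: x ahead of the robot, y to its left, z up, the work surface at z = 0. Lengths are in m, angles in degrees, forces in N, time in s.
With the tool pointing down it reaches from about 0.35 to 0.875 m from the base axis. Payload 15.5 kg.
Tool frame: the origin (TCP) lies on the centre line of the jaws, within the pads' length; the fingertips stand 22 mm ahead of it and the grasp point (between the pads) lies 3 mm ahead of it; z points along the fingers, y is the direction in which the jaws open and shut (so a half turn about z gives the same grasp; the last joint's range is limited). The gripper opens to 85 mm and grips with 20 to 120 N. Pads are 22 mm wide; open, the fingers measure 114 mm over their backs; the gripper's body (76 mm by 85 mm) begins 54 mm behind the grasp point. The pads swing forward as they close: fully open they stand 13 mm farther back than shut.
Start: joints at [-81.331, 28.281, 77.091, -0, 74.628, -5.472], TCP at [0.153, -0.606, 0.253] pointing down, gripper open.
Joint ranges: [-166.48, 166.48], [-47.26, 123.95], [12.59, 153.08], [-70.14, 250.14], [6.76, 159.57], [-176.63, 176.63]. Speed limits (degrees/s): [108.29, 108.29, 147.25, 172.46, 172.46, 172.46].

### API

Orientations are given as a 3x3 rotation matrix whose columns are the frame's x, y, z axes.
In Python, from bench import read_state, snapshot, hand_in gives the robot as it stands.
- The arm moves only by the tool drive_tool, never from a script. Its argument "targets" is a list of rows, each a list of 3 entries, a list of its own where there are three numbers: the shift along the tool's x, y, z in mm, then the turn, a rotation vector about the tool's x, y, z in degrees, then the opening, from 0 (shut) to 1 (fully open). In form: [[[x, y, z], [ax, ay, az], hand], ...]. A call has 1 to 8 rows; each row is the pose to reach, as a shift and turn from the pose commanded when the call began, along the tool's axes at that moment; what a row does not reach only later rows make up. A row lasts 1/8 s, in which the tool goes at most 62.5 mm and 10.7 degrees, less where a joint would pass 70% of its speed; a pose out of reach is approached as far as the arm can. A call with a gripper value outside its range is refused whole. The fingers move at their own pace and stop on an object; the grip force is fixed at half the most. Time passes only in rows, so rows that repeat a pose let the fingers close. It gives the time, the measured TCP pose, the force and the opening at its end, in the units of the state.
- read_state(): the state, without advancing time (a new reading comes with each control period).
- snapshot(name): name is "side" or "top"; returns a dict with "image" (420x560x3 uint8, red, green, blue), "mtx" (3x3 intrinsics, pixels), "dist" ([k1, k2, p1, p2, k3] as OpenCV has them; the pictures are not rectified), "view" (4x4, takes a point from world to camera coordinates). Camera axes: x right, y up, looking along -z (the intrinsics and any distortion apply to the point x, -y, -z); pixel columns grow to the right and rows downward; lengths in m; the calibration is good to about 2 mm. A picture is of the moment at which its call begins. There is no depth.
- hand_in(): hands the job in, once; it reports no verdict.
The state is a dict: "time": time; "joint_positions": joint angles; "qd": joint speeds; "joint_efforts": joint torques, N m; "tcp_pos": TCP position; "tcp_rot": TCP orientation; "wrist_force": force on the tool from outside, world axes, zero at the start; "ft_torque": the same for the moment, N m; "opening": finger opening in m.
Only numpy, scipy, OpenCV 4.12 (cv2) and the standard library are available. Lean on these libraries where they do the work, as an engineer would, in place of code of your own. Each camera call takes 0.05 s, during which the arm holds its last target. There are 200 camera calls.

### The job

On the mineral stall's revolving stand, bring the purple amethyst round to the small brass lamp, so that it stands squarely in front of the lamp, by pushing slowly and gently with a closed fingertip against the side of the stand's bare wooden arm. Do not grip the arm or lift the stand, do not touch the crystals or the lamp, and leave the loose stones beside the stand where they are. Finish with the stand at rest and the hand clear.

Things in the scene. Friction and masses are not known exactly. Their poses are not given: they have to be found in the camera images.
- rotor (a joint): Angle of the revolving stand about its upright axis, rad, counted counterclockwise seen from above; no detents; stops only at -6 and 6. It starts within 0.5 of 0. A stiff bearing (about 0.15 N m) keeps it where it is left, so about 1.5 to 3 N at the middle of the wooden arm turns it and it does not coast when pushed slowly.
- stand_axis (a point): Point on the stand's axis of rotation, on top of its fixed round dark grey base plate (450 mm across, 10 mm thick, on the table). Above it turns an aluminium hub 40 mm across, its top 99 mm above the table, with four spokes at right angles: three low aluminium ones (14 mm wide, top 49 mm) that carry dishes, and the higher wooden arm. The turning part's outer radius is 168 mm.
- push_mid (a point): Middle of the bare wooden arm, the one to push: a bar 18 mm wide, from 69 to 93 mm above the table, straight out from the hub to a round end knob (26 mm across, 150 mm from the axis). The point is on its centre line, 100 mm from the axis, 81 mm high; the arm points opposite to the amethyst. At this radius the other spokes, 90 degrees either side, are under 50 mm high.
- amethyst: Purple amethyst cluster, about 45 mm wide and 46 mm tall, origin under its centre, fixed on a white dish (56 mm across, top 54 mm above the table) centred 140 mm from the axis; its top is 100 mm above the table. Not to be touched.
- citrine: Orange citrine cluster of the same size, on the dish 90 degrees counterclockwise (seen from above) from the amethyst; origin under its centre. Not to be touched.
- fluorite: Green fluorite cluster of the same size, on the dish 90 degrees clockwise from the amethyst; origin under its centre. Not to be touched.
- amethyst_line (a point): Imaginary point that turns with the stand: straight out from the axis through the amethyst, 205 mm from the axis, 60 mm above the table. The amethyst is squarely in front of the lamp when this point falls on lamp_head.
- lamp_head (a point): Middle of the head of the small fixed brass lamp: a horizontal brass cylinder 28 mm across and 36 mm long, 60 mm above the table (top 74 mm), on a thin stem, 205 mm from the stand's axis, facing the axis. It stands at any side of the stand, at least 0.7 rad round from where the amethyst starts.
- hub_mid (a point): Middle of the collar under the hub, on the axis, 32 mm above the table. The whole revolving part is only set on its spindle and rises (up to 40 mm) if it is lifted, which is not allowed.
- rose_stone: Loose pink rough stone, about 62 mm across and 42 mm tall, on the table just outside the base plate; origin under its centre.
- galena: Loose grey galena cubes, 36 mm wide and 46 mm tall, on the table just outside the base plate; origin under its centre.
- calcite: Loose white calcite point, 60 mm across and 68 mm tall, on the table just outside the base plate; origin under its centre.
- push_arm: The bare wooden arm as a body; its origin lies on the stand's axis, on the table plane, and its own -x axis points along the arm (push_mid is the place to push).
- lamp: The fixed lamp as a body; its origin lies on the stand's axis, on the table plane, and its own +x axis points from the axis to the lamp (lamp_head is the lamp itself).

How it is judged:
By the outcome, as a careful person would: the job done as asked, in the order asked, and still so for the second after the job is handed in, with the robot touching nothing.
It also fails if it takes over 58 s, if anything falls off the work surface, if the arm or the gripper's body presses on something with over 40 N, if the wrist force passes 120 N, or if a joint passes its speed limit or range.

## Working session

There is one attempt and no reset: what is moved stays moved. The work goes in short steps, Python scripts to look and compute and a tool call to move; the robot and the scene stay as the last step left them, time stands still between calls to the robot, and variables do not carry over. Pictures are saved under pics/ and viewed, about 8 in all and at most 12, crops included, and the job is handed in when it is done.

Besides the shell and the picture viewer there is one more tool, called after "Request:" in YAML: its name, and indented under it one key for each argument. drive_tool: Moves the arm, as the interface text tells. Its arguments: {"type":"object","properties":{"targets":{"type":"array","items":{"type":"array"}}},"required":["targets"]}

```bash
mkdir -p pics; ls; cat > h.py <<'E'
import numpy as np, cv2
from bench import read_state, snapshot, hand_in
def take(n,f):
    s=snapshot(n); cv2.imwrite('pics/'+f+'.png',cv2.cvtColor(s['image'],cv2.COLOR_RGB2BGR)); np.savez('pics/'+f+'.npz',**{k:np.array(v) for k,v in s.items()}); return s
def ray(s,uv):
    p=cv2.undistortPoints(np.array(uv,float).reshape(-1,1,2),np.array(s['mtx']),np.array(s['dist'])).reshape(-1,2)
    V=np.array(s['view']); d=np.c_[p[:,0],-p[:,1],-np.ones(len(p))]@V[:3,:3]
    return -V[:3,:3].T@V[:3,3], d
def onz(s,uv,z):
    c,d=ray(s,uv); return c+d*((z-c[2])/d[:,2])[:,None]
def proj(s,P):
    V=np.array(s['view']); q=np.atleast_2d(P)@V[:3,:3].T+V[:3,3]; q=q*[1,-1,-1]
    return cv2.projectPoints(q,np.zeros(3),np.zeros(3),np.array(s['mtx']),np.array(s['dist']))[0].reshape(-1,2)
E
python3 - <<'E'
from h import *
for n in('top','side'):
    s=take(n,n+'0'); V=s['view']; print(n,-V[:3,:3].T@V[:3,3])
a=read_state(); print(a['tcp_rot'],a['wrist_force'],a['opening'])
E
```

```text
pics
top [0.44810908 0.02921111 0.88041217]
side [ 0.43737557 -0.53330088  0.6982109 ]
[[ 9.69709617e-01  2.44260587e-01 -1.57872539e-04]
 [ 2.44260617e-01 -9.69709058e-01  1.04571874e-03]
 [ 1.02337443e-04 -1.05260557e-03 -9.99999441e-01]] [-0.51063429  0.61958509 -0.28727442] 0.0859238537905688
```

View pics/top0.png

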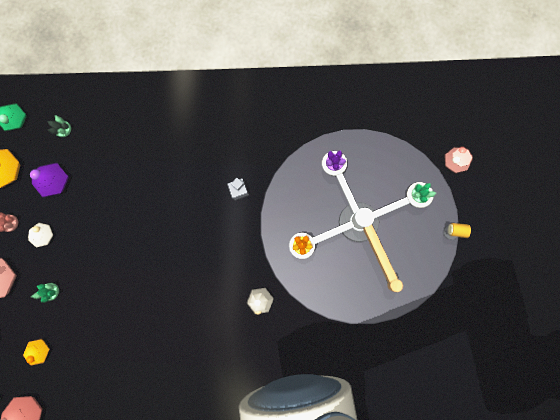

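View pics/side0.png

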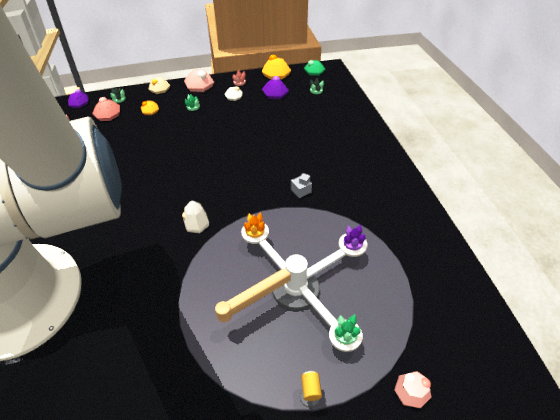

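The top view shows the hub at (363,217), the wooden arm's knob at (396,286), amethyst (335,162), citrine (302,244), fluorite (420,194), lamp (459,230), rose stone (458,160), calcite (260,301) and galena (237,188). The side view agrees, with the lamp at (312,387).

```bash
cat > m.py <<'E'
from h import *
def blob(s,lo,hi,box,big=True):
    hsv=cv2.cvtColor(s['image'],cv2.COLOR_RGB2HSV); m=cv2.inRange(hsv,lo,hi); k=np.zeros_like(m); x0,y0,x1,y1=box; k[y0:y1,x0:x1]=m[y0:y1,x0:x1]
    n,l,st,c=cv2.connectedComponentsWithStats(k); i=1+np.argmax(st[1:,4]); return l==i,c[i]
def axis(s):   # base plate ellipse from its grey mask
    hsv=cv2.cvtColor(s['image'],cv2.COLOR_RGB2HSV)
    return None
E
python3 - <<'E'
from m import *
for n in('top','side'):
    z=np.load(f'pics/{n}0.npz'); s={k:z[k] for k in z}
    g=cv2.cvtColor(s['image'],cv2.COLOR_RGB2GRAY)
    box=(255,125,465,328) if n=='top' else (175,205,418,400)
    m=np.zeros_like(g); x0,y0,x1,y1=box; m[y0:y1,x0:x1]=(g[y0:y1,x0:x1]>25)*255
    m=cv2.morphologyEx(m,cv2.MORPH_OPEN,np.ones((5,5)))
    cs,_=cv2.findContours(m,0,1); c=max(cs,key=cv2.contourArea); h=cv2.convexHull(c).reshape(-1,2)
    P=onz(s,h,0.010)[:,:2]
    from scipy.optimize import least_squares
    r=least_squares(lambda q:np.hypot(*(P-q[:2]).T)-q[2],[P[:,0].mean(),P[:,1].mean(),.225],loss='soft_l1',f_scale=.003)
    print(n,'base',r.x,np.abs(r.fun).mean())
    def c(lo,hi,b,z):
        mm,cc=blob(s,lo,hi,b); return mm.sum(),cc,onz(s,[cc],z)[0]
    print('am',c((125,100,40),(150,255,255),(310,140,360,185) if n=='top' else (335,215,375,262),.07))
    print('ci',c((5,150,80),(25,255,255),(285,225,318,262) if n=='top' else (240,205,270,240),.07))
    print('fl',c((60,80,40),(90,255,255),(405,175,440,210) if n=='top' else (325,305,365,350),.07))
    mm,cc=blob(s,(12,140,60),(30,255,255),(440,215,480,245) if n=='top' else (290,360,335,408))
    print('lamp',mm.sum(),cc,onz(s,[cc],.066))
    mm,cc=blob(s,(8,60,60),(28,255,255),(350,200,415,300) if n=='top' else (205,260,290,325))
    Q=np.argwhere(mm)[:,::-1]; W=onz(s,Q,.092)[:,:2]; mu=W.mean(0); u,sv,vt=np.linalg.svd(W-mu,full_matrices=False); t=(W-mu)@vt[0]
    print('arm',len(Q),mu,vt[0],t.min(),t.max())
# stones
z=np.load('pics/top0.npz'); s={k:z[k] for k in z}
print('rose,calc,gal',onz(s,[(458,160),(260,301),(237,188)],.03))
E
```

```text
top base [ 0.62103549 -0.09124416  0.29484849] 0.016001586463451605
am (np.int64(266), array([334.83458647, 160.30075188]), array([ 0.68599939, -0.053693  ,  0.07      ]))
ci (np.int64(224), array([301.64285714, 244.38392857]), array([0.503705 , 0.0226435, 0.07     ]))
fl (np.int64(282), array([422.57092199, 192.26950355]), array([ 0.61051433, -0.23697278,  0.07      ]))
lamp 236 [461.1779661  230.03389831] [[ 0.52882357 -0.31180667  0.066     ]]
arm 778 [ 0.46808831 -0.14135309] [-0.92263503 -0.38567421] -0.07608751143389812 0.06784686443914187
side base [ 0.55468361 -0.10773348  0.22501761] 0.00046567877548433026
am (np.int64(395), array([353.96708861, 237.53417722]), array([ 0.6845573 , -0.05489613,  0.07      ]))
ci (np.int64(358), array([254.29608939, 224.9301676 ]), array([0.50175046, 0.02212439, 0.07      ]))
fl (np.int64(491), array([346.86558045, 329.40529532]), array([ 0.60803732, -0.23761344,  0.07      ]))
lamp 474 [311.12236287 386.40084388] [[ 0.52675641 -0.31349704  0.066     ]]
arm 1302 [ 0.46643073 -0.15014619] [-0.92130859 -0.3888322 ] -0.07870371067361008 0.0685495986917879
rose,calc,gal [[ 0.69074257 -0.33322883  0.03      ]
 [ 0.38478291  0.11570542  0.03      ]
 [ 0.63795806  0.16757861  0.03      ]]
```

Request:
drive_tool:
  targets:
    - [[50,-39,0],[0,0,-10],0]
    - [[100,-78,0],[0,0,-20],0]
    - [[150,-117,0],[0,0,-30],0]
    - [[200,-156,0],[0,0,-40],0]
    - [[250,-195,0],[0,0,-50],0]
    - [[300,-234,0],[0,0,-60],0]
    - [[350,-273,0],[0,0,-70],0]
    - [[400,-312,0],[0,0,-80],0]

```text
time: 1.1
tcp_pos: [0.4608, -0.2097, 0.2532]
tcp_rot: [[-0.078, 0.997, -0.0], [0.997, 0.078, -0.0], [-0.0, -0.0, -1.0]]
wrist_force: [0.6, -1.3, -0.4]
opening: -0.0001
```

Request:
drive_tool:
  targets:
    - [[0,0,0],[0,0,0],0]

```text
time: 1.23
tcp_pos: [0.4617, -0.2082, 0.2531]
tcp_rot: [[-0.08, 0.997, 0.0], [0.997, 0.08, 0.001], [0.001, 0.0, -1.0]]
wrist_force: [-0.7, -1.2, 0.2]
opening: -0.0003
```

```bash
cat > plan.py <<'E'
from m import *
C=np.array([.555,-.1075])
def go(phi,rho,d,z,yaw):
    "world goal of finger beside arm at angle phi -> tool-frame shift mm and turn deg"
    a=read_state(); R=np.array(a['tcp_rot']); p=np.array(a['tcp_pos']); f=np.radians(phi)
    g=np.r_[C+rho*np.array([np.cos(f),np.sin(f)])+d*np.array([-np.sin(f),np.cos(f)]),z]
    y0=np.degrees(np.arctan2(R[1,0],R[0,0])); t=-((yaw-y0+180)%360-180)
    print('t',round(a['time'],2),'F',np.round(a['wrist_force'],1),'pos',np.round(p,4),'yaw',round(y0,1),'shift',np.round(R.T@(g-p)*1000,1),'az',round(t,1),'open',round(a['opening'],3),'R33',R[2].round(4))
E
python3 -c "
from plan import *
go(-157.6,.1,.045,.095,112.4)"
```

```text
t 1.23 F [-0.7 -1.2  0.2] pos [ 0.4617 -0.2082  0.2531] yaw 94.6 shift [ 19.4  19.6 158.1] az -17.8 open -0.0 R33 [ 7.e-04  1.e-04 -1.e+00]
```

Request:
drive_tool:
  targets:
    - [[10,10,10],[0,0,-9],0]
    - [[19,20,40],[0,0,-18],0]
    - [[19,20,80],[0,0,-18],0]
    - [[19,20,115],[0,0,-18],0]
    - [[19,20,140],[0,0,-18],0]
    - [[19,20,152],[0,0,-18],0]
    - [[19,20,158],[0,0,-18],0]
    - [[19,20,158],[0,0,-18],0]

```text
time: 2.22
tcp_pos: [0.4785, -0.1914, 0.0956]
tcp_rot: [[-0.377, 0.926, 0.0], [0.926, 0.377, -0.0], [-0.0, 0.0, -1.0]]
wrist_force: [0.4, 0.7, 0.2]
opening: 0.0002
```

```bash
python3 -c "
from plan import *
go(-157.6,.1,.020,.095,112.4); take('side','side1')"
```

```text
t 2.23 F [0.4 0.7 0.2] pos [ 0.4785 -0.1914  0.0956] yaw 112.1 shift [28.5  2.5  0.6] az -0.3 open 0.0 R33 [-3.e-04  2.e-04 -1.e+00]
```

View pics/side1.png

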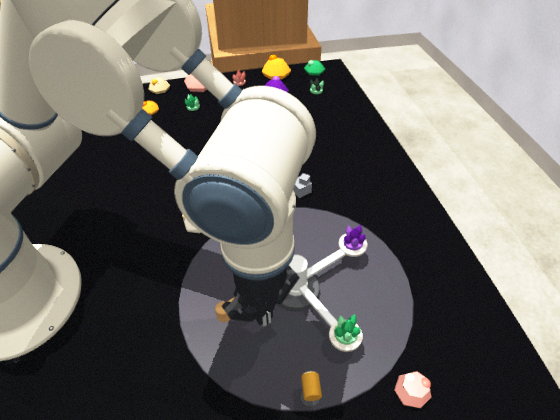

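Request:
drive_tool:
  targets:
    - [[6,1,0],[0,0,0],0]
    - [[11,2,1],[0,0,0],0]
    - [[15,2,1],[0,0,0],0]
    - [[18,2,1],[0,0,0],0]
    - [[21,2,1],[0,0,0],0]
    - [[24,2,1],[0,0,0],0]
    - [[26,2,1],[0,0,0],0]
    - [[28,2,1],[0,0,0],0]

```text
time: 3.28
tcp_pos: [0.4697, -0.1644, 0.0943]
tcp_rot: [[-0.377, 0.926, 0.0], [0.926, 0.377, -0.0], [-0.0, 0.0, -1.0]]
wrist_force: [-0.4, 0.4, 0.3]
opening: 0.0005
```

Request:
drive_tool:
  targets:
    - [[3.5,-0.6,0],[0,0,2],0]
    - [[7,-1.2,0],[0,0,4],0]
    - [[10.6,-1.5,0],[0,0,6],0]
    - [[14.1,-1.8,0],[0,0,8],0]
    - [[17.7,-2,0],[0,0,10],0]
    - [[21.2,-2,0],[0,0,12],0]
    - [[24.8,-1.9,0],[0,0,14],0]
    - [[28.3,-1.6,0],[0,0,16],0]

```text
time: 4.28
tcp_pos: [0.4576, -0.1389, 0.0943]
tcp_rot: [[-0.106, 0.994, 0.0], [0.994, 0.106, -0.0], [-0.0, 0.0, -1.0]]
wrist_force: [-1.0, -0.7, 1.1]
opening: 0.0003
```

```bash
cat > ang.py <<'E'
from plan import *
def fit(s,lo,hi,box,z=.07):
    m,c=blob(s,lo,hi,box); P=onz(s,[c],z)[0][:2]-C; return round(float(np.degrees(np.arctan2(P[1],P[0]))),2),round(float(np.hypot(*P)),4),int(m.sum())
def angles(tag):
    for n in('top','side'):
        s=take(n,n+tag)
        B=proj(s,[[C[0]+.17*np.cos(t),C[1]+.17*np.sin(t),.07] for t in np.linspace(0,6.28,40)])
        x0,y0=np.maximum(B.min(0).astype(int)-3,0); x1,y1=B.max(0).astype(int)+3; b=(x0,y0,x1,y1)
        for k,lo,hi in(('am',(125,100,40),(150,255,255)),('fl',(60,80,40),(90,255,255)),('ci',(5,180,120),(18,255,255))):
            try: print(n,k,fit(s,lo,hi,b))
            except Exception as e: print(n,k,'none')
E
python3 -c "
from ang import *
angles('2'); go(-173.6,.1,.02,.095,96.4)"
```

```text
top am (6.73, 0.1413, 278)
top fl (-79.73, 0.1458, 141)
top ci (95.31, 0.14, 146)
side am (5.96, 0.1397, 413)
side fl (-83.85, 0.1406, 506)
side ci (93.6, 0.1402, 197)
t 4.38 F [ 0.3 -0.1 -0. ] pos [ 0.4574 -0.1387  0.0943] yaw 96.1 shift [ 0.1  0.4 -0.7] az -0.3 open -0.0 R33 [ 1.e-04 -2.e-04 -1.e+00]
```

Request:
drive_tool:
  targets:
    - [[3.5,-0.6,0],[0,0,2],0]
    - [[7,-1.2,0],[0,0,4],0]
    - [[10.6,-1.5,0],[0,0,6],0]
    - [[14.1,-1.8,0],[0,0,8],0]
    - [[17.7,-2,0],[0,0,10],0]
    - [[21.2,-2,0],[0,0,12],0]
    - [[24.8,-1.9,0],[0,0,14],0]
    - [[28.3,-1.6,0],[0,0,16],0]

```text
time: 5.38
tcp_pos: [0.4529, -0.111, 0.0943]
tcp_rot: [[0.171, 0.985, -0.0], [0.985, -0.171, -0.0], [-0.0, -0.0, -1.0]]
wrist_force: [-1.0, -2.1, 0.3]
opening: 0.0002
```

Request:
drive_tool:
  targets:
    - [[3.5,-0.6,0],[0,0,2],0]
    - [[7,-1.2,0],[0,0,4],0]
    - [[10.6,-1.5,0],[0,0,6],0]
    - [[14.1,-1.8,0],[0,0,8],0]
    - [[17.7,-2,0],[0,0,10],0]
    - [[21.2,-2,0],[0,0,12],0]
    - [[24.8,-1.9,0],[0,0,14],0]
    - [[28.3,-1.6,0],[0,0,16],0]

```text
time: 6.38
tcp_pos: [0.4561, -0.0827, 0.0943]
tcp_rot: [[0.436, 0.9, -0.0], [0.9, -0.436, 0.0], [-0.0, -0.0, -1.0]]
wrist_force: [-2.4, -1.2, 1.3]
opening: 0.0004
```

```bash
python3 -c "
from ang import *
angles('3'); go(-205.6,.1,.02,.095,64.4)"
```

```text
top am (-25.06, 0.1409, 280)
top fl none
top ci (62.7, 0.1412, 148)
side am (-26.56, 0.1399, 456)
side fl (-115.95, 0.1411, 513)
side ci (63.87, 0.1402, 282)
t 6.47 F [-0.3  0.6 -0.5] pos [ 0.4563 -0.0826  0.0943] yaw 64.2 shift [ 0.2 -0.2 -0.7] az -0.2 open -0.0 R33 [ 0.e+00 -1.e-04 -1.e+00]
```

View pics/side3.png

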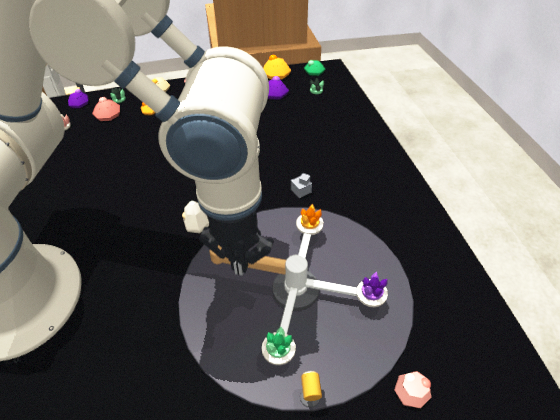

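The fingertip at (240,265) bears on the arm's side, and the amethyst has come round to (373,288). The calcite and galena haven't moved.

Request:
drive_tool:
  targets:
    - [[3.5,-0.6,0],[0,0,2],0]
    - [[7,-1.2,0],[0,0,4],0]
    - [[10.6,-1.5,0],[0,0,6],0]
    - [[14.1,-1.8,0],[0,0,8],0]
    - [[17.7,-2,0],[0,0,10],0]
    - [[21.2,-2,0],[0,0,12],0]
    - [[24.8,-1.9,0],[0,0,14],0]
    - [[28.3,-1.6,0],[0,0,16],0]

```text
time: 7.48
tcp_pos: [0.467, -0.0566, 0.0942]
tcp_rot: [[0.667, 0.745, -0.0], [0.745, -0.667, 0.0], [-0.0, -0.0, -1.0]]
wrist_force: [-1.9, -1.9, 0.9]
opening: 0.0001
```

Request:
drive_tool:
  targets:
    - [[3.5,-0.6,0],[0,0,2],0]
    - [[7,-1.2,0],[0,0,4],0]
    - [[10.6,-1.5,0],[0,0,6],0]
    - [[14.1,-1.8,0],[0,0,8],0]
    - [[17.7,-2,0],[0,0,10],0]
    - [[21.2,-2,0],[0,0,12],0]
    - [[24.8,-1.9,0],[0,0,14],0]
    - [[28.3,-1.6,0],[0,0,16],0]

```text
time: 8.48
tcp_pos: [0.4847, -0.0345, 0.0942]
tcp_rot: [[0.847, 0.532, -0.001], [0.532, -0.847, 0.0], [-0.0, -0.0, -1.0]]
wrist_force: [-1.1, -0.0, -0.1]
opening: 0.0006
```

Request:
drive_tool:
  targets:
    - [[3.5,-0.6,0],[0,0,2],0]
    - [[7,-1.2,0],[0,0,4],0]
    - [[10.6,-1.5,0],[0,0,6],0]
    - [[14.1,-1.8,0],[0,0,8],0]
    - [[17.7,-2,0],[0,0,10],0]
    - [[21.2,-2,0],[0,0,12],0]
    - [[24.8,-1.9,0],[0,0,14],0]
    - [[28.3,-1.6,0],[0,0,16],0]

```text
time: 9.48
tcp_pos: [0.5078, -0.0181, 0.0942]
tcp_rot: [[0.96, 0.278, -0.001], [0.278, -0.96, 0.0], [-0.001, -0.0, -1.0]]
wrist_force: [-2.5, -0.9, 0.6]
opening: -0.0003
```

```bash
python3 -c "
from ang import *
angles('4'); go(-253.6,.1,.02,.095,16.4)"
```

```text
top am (-73.11, 0.1398, 291)
top fl (-169.06, 0.1349, 96)
top ci (14.83, 0.1427, 164)
side am (-74.82, 0.1413, 503)
side fl (-163.63, 0.141, 478)
side ci (15.01, 0.1389, 281)
t 9.57 F [ 0.1 -0.1 -0.2] pos [ 0.5081 -0.0181  0.0943] yaw 16.2 shift [-0.3 -1.  -0.7] az -0.2 open 0.0 R33 [ 1.e-04 -0.e+00 -1.e+00]
```

Request:
drive_tool:
  targets:
    - [[3.5,-0.6,0],[0,0,2],0]
    - [[7,-1.2,0],[0,0,4],0]
    - [[10.6,-1.5,0],[0,0,6],0]
    - [[14.1,-1.8,0],[0,0,8],0]
    - [[17.7,-2,0],[0,0,10],0]
    - [[21.2,-2,0],[0,0,12],0]
    - [[24.8,-1.9,0],[0,0,14],0]
    - [[28.3,-1.6,0],[0,0,16],0]

```text
time: 10.58
tcp_pos: [0.5347, -0.0087, 0.0942]
tcp_rot: [[1.0, 0.001, -0.0], [0.001, -1.0, -0.0], [-0.0, 0.0, -1.0]]
wrist_force: [-2.5, -1.4, -1.0]
opening: -0.0003
```

```bash
python3 -c "
from ang import *
angles('5'); go(-269.6,.1,.02,.095,0.4)"
```

```text
top am (-89.46, 0.1392, 305)
top fl none
top ci (-1.18, 0.1435, 158)
side am (-91.03, 0.1417, 518)
side fl (-179.89, 0.1402, 455)
side ci (-1.71, 0.1387, 293)
t 10.68 F [-0.7 -0.4  0.5] pos [ 0.5352 -0.0086  0.0943] yaw 0.1 shift [-0.9 -1.  -0.7] az -0.3 open -0.0 R33 [ 5.e-04  0.e+00 -1.e+00]
```

View pics/side5.png

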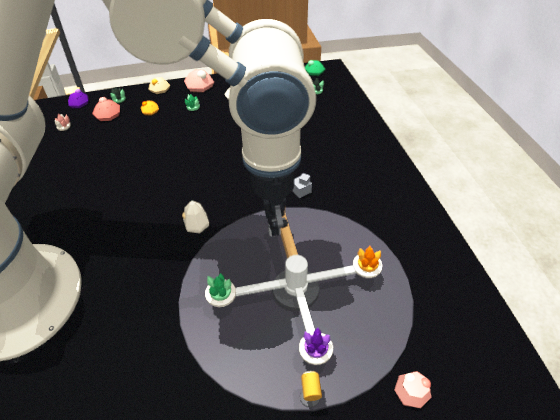

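View pics/top5.png

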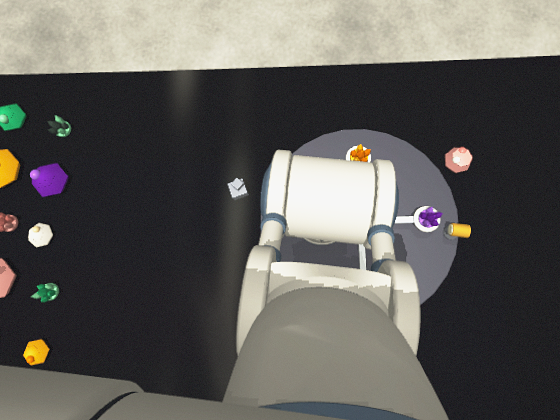

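Amethyst at (316,345) in the side view, approaching the lamp at (312,387). Before the last few degrees I'll measure more finely, using the dish rims and the lamp outline.

```bash
cat > fine.py <<'E'
from ang import *
from scipy.optimize import least_squares
def load(f):
    z=np.load(f'pics/{f}.npz'); return {k:z[k] for k in z}
def dish(s,deg,c=C):
    g=c+.14*np.array([np.cos(np.radians(deg)),np.sin(np.radians(deg))])
    hsv=cv2.cvtColor(s['image'],cv2.COLOR_RGB2HSV); m=cv2.inRange(hsv,(0,0,110),(180,70,255))
    Q=np.argwhere(m)[:,::-1]; W=onz(s,Q,.054)[:,:2]; k=(np.hypot(*(W-g).T)<.036)
    k&=np.hypot(*(W-c).T)>.117
    if k.sum()<40: return None
    h=cv2.convexHull(Q[k].astype(np.int32)).reshape(-1,2); P=onz(s,h,.054)[:,:2]
    r=least_squares(lambda q:np.hypot(*(P-q[:2]).T)-q[2],[*g,.028],loss='soft_l1',f_scale=.0008); return r.x,np.median(abs(r.fun)),k.sum()
def ad(p,c): return round(float(np.degrees(np.arctan2(p[1]-c[1],p[0]-c[0]))),2),round(float(np.hypot(*(p[:2]-c))),4)
def lamp(s,box):
    m,_=blob(s,(10,120,40),(35,255,255),box); cs,_=cv2.findContours(m.astype(np.uint8),0,1)
    return np.array(cv2.minAreaRect(max(cs,key=cv2.contourArea))[0]),int(m.sum()),cv2.minAreaRect(max(cs,key=cv2.contourArea))
def tri(sa,ua,sb,ub):
    a,da=ray(sa,[ua]);b,db=ray(sb,[ub]);da=da[0];db=db[0]
    t=np.linalg.lstsq(np.c_[da,-db],b-a,rcond=None)[0]; p,q=a+t[0]*da,b+t[1]*db; return (p+q)/2,np.linalg.norm(p-q)
E
python3 - <<'E'
from fine import *
T,S=load('top0'),load('side0')
for n,s in(('top',T),('side',S)):
    d={k:dish(s,a) for k,a in(('am',22.4),('ci',112.4),('fl',-67.6))}
    for k,v in d.items(): print(n,k,None if v is None else (v[0].round(4),round(v[1],5),v[2],ad(v[0],C)))
    print(' mid ci/fl',(d['ci'][0]+d['fl'][0])[:2]/2)
ut=lamp(T,(440,215,480,245)); us=lamp(S,(290,360,335,408)); print(ut,us)
P,e=tri(T,ut[0],S,us[0]); print('lamp',P,e,ad(P,C))
S=load('side5');T=load('top5')
for n,s in(('top',T),('side',S)):
  for k,a in(('am',-90.8),('ci',-.8),('fl',179.2)):
    v=dish(s,a); print(n,k,None if v is None else (v[0].round(4),round(v[1],5),v[2],ad(v[0],C)))
E
```

```text
top am (array([ 0.6846, -0.054 ,  0.0355]), np.float64(0.00023), np.int64(412), (22.43, 0.1402))
top ci (array([0.5015, 0.0221, 0.0356]), np.float64(0.00014), np.int64(477), (112.43, 0.1402))
top fl (array([ 0.6083, -0.2371,  0.0357]), np.float64(0.00017), np.int64(468), (-67.65, 0.1401))
 mid ci/fl [ 0.55490617 -0.10752568]
side am (array([ 0.6851, -0.0533,  0.0351]), np.float64(0.00033), np.int64(335), (22.6, 0.1409))
side ci (array([0.5015, 0.0226, 0.0353]), np.float64(0.00037), np.int64(310), (112.34, 0.1407))
side fl (array([ 0.6086, -0.2362,  0.0351]), np.float64(0.00094), np.int64(610), (-67.39, 0.1394))
 mid ci/fl [ 0.55506328 -0.10679866]
(array([460.5, 230. ]), 244, ((460.5, 230.0), (14.0, 19.0), 90.0)) (array([310.87835693, 386.27029419]), 484, ((310.87835693359375, 386.2702941894531), (28.112226486206055, 18.08388900756836), 80.53767395019531))
lamp [ 0.52814637 -0.31190376  0.06218377] 0.002293825683141383 (-97.48, 0.2062)
top am (array([ 0.5529, -0.2478,  0.0356]), np.float64(0.00014), np.int64(454), (-90.84, 0.1403))
top ci (array([ 0.6951, -0.1093,  0.0356]), np.float64(0.00021), np.int64(455), (-0.74, 0.1401))
top fl (array([ 0.415 , -0.1056,  0.0357]), np.float64(0.00011), np.int64(846), (179.23, 0.14))
side am (array([ 0.5531, -0.2461,  0.0353]), np.float64(0.00066), np.int64(644), (-90.79, 0.1386))
side ci (array([ 0.6966, -0.1082,  0.0339]), np.float64(0.00107), np.int64(331), (-0.3, 0.1416))
side fl (array([ 0.4112, -0.1057,  0.0329]), np.float64(0.00077), np.int64(411), (179.27, 0.1438))
```

The rim fit came out at r = 35.5 mm, which is just my window limit, so the plate is leaking into the mask and those angles only echo my guess. I'll redo it with a brighter threshold and accept a fit only if it gives about 28 mm.

```bash
sed -i "s/(0,0,110),(180,70,255)/(0,0,TH),(180,60,255)/; s/^def load/TH=175\ndef load/; s/<.036/<.045/" fine.py
python3 - <<'E'
import fine
from fine import *
for th in(160,190):
 fine.TH=th
 for f,A in(('top0',22.4),('side0',22.4),('top5',-89.5),('side5',-89.5)):
  s=load(f)
  for k,a in(('am',A),('ci',A+90),('fl',A-90)):
    v=dish(s,a); print(th,f,k,None if v is None else ('r',v[0][2].round(4),round(v[1],5),v[2],ad(v[0],C)))
T,S=load('top0'),load('side0')
for n,s,b in(('T',T,(440,215,480,245)),('S',S,(290,360,335,408))):
  for z in(.06,.065,.07):
    m,_=blob(s,(10,120,40),(35,255,255),b); Q=np.argwhere(m)[:,::-1]; W=onz(s,Q,z)[:,:2]; mu=W.mean(0); vt=np.linalg.svd(W-mu,full_matrices=False)[2][0]
    print(n,z,ad(mu,C),'dir',round(np.degrees(np.arctan2(vt[1],vt[0])),1))
E
```

```text
160 top0 am ('r', np.float64(0.0281), np.float64(0.00029), np.int64(199), (22.56, 0.1411))
160 top0 ci ('r', np.float64(0.0409), np.float64(0.00146), np.int64(527), (114.52, 0.1434))
160 top0 fl ('r', np.float64(0.0281), np.float64(0.00021), np.int64(235), (-67.13, 0.1398))
160 side0 am ('r', np.float64(0.0289), np.float64(0.00025), np.int64(202), (21.95, 0.1377))
160 side0 ci ('r', np.float64(0.0285), np.float64(0.00052), np.int64(162), (112.99, 0.1383))
160 side0 fl ('r', np.float64(0.0283), np.float64(0.0002), np.int64(369), (-68.26, 0.1404))
160 top5 am ('r', np.float64(0.028), np.float64(0.0002), np.int64(212), (-89.56, 0.1391))
160 top5 ci ('r', np.float64(0.0412), np.float64(0.00189), np.int64(378), (0.42, 0.1276))
160 top5 fl ('r', np.float64(0.0445), np.float64(0.00014), np.int64(942), (-179.44, 0.14))
160 side5 am ('r', np.float64(0.0283), np.float64(0.00045), np.int64(372), (-90.98, 0.1411))
160 side5 ci ('r', np.float64(0.0286), np.float64(0.00038), np.int64(212), (-1.46, 0.1379))
160 side5 fl ('r', np.float64(0.0277), np.float64(0.00039), np.int64(269), (-179.41, 0.141))
[... 605 characters left out ...]
), np.int64(194), (-89.52, 0.139))
190 top5 ci ('r', np.float64(0.0411), np.float64(0.00138), np.int64(355), (0.41, 0.1268))
190 top5 fl ('r', np.float64(0.0444), np.float64(0.0003), np.int64(655), (-179.42, 0.14))
190 side5 am ('r', np.float64(0.0281), np.float64(0.00039), np.int64(348), (-91.02, 0.1416))
190 side5 ci ('r', np.float64(0.0275), np.float64(0.00039), np.int64(190), (-1.39, 0.1385))
190 side5 fl ('r', np.float64(0.0273), np.float64(0.00028), np.int64(229), (-179.89, 0.141))
T 0.06 (-96.99, 0.2081) dir -101.1
T 0.065 (-97.2, 0.2061) dir -101.1
T 0.07 (-97.41, 0.2041) dir -101.1
S 0.06 (-97.66, 0.2054) dir -99.1
S 0.065 (-97.79, 0.2072) dir -99.1
S 0.07 (-97.92, 0.2091) dir -99.1
```

Request:
drive_tool:
  targets:
    - [[1.7,-0.3,0],[0,0,1],0]
    - [[3.5,-0.6,0],[0,0,2],0]
    - [[5.3,-0.9,0],[0,0,3],0]
    - [[7,-1.2,0],[0,0,4],0]
    - [[8.8,-1.4,0],[0,0,5],0]
    - [[10.6,-1.5,0],[0,0,6],0]
    - [[10.6,-1.5,0],[0,0,6],0]

```text
time: 11.55
tcp_pos: [0.5456, -0.0071, 0.0943]
tcp_rot: [[0.995, -0.102, 0.0], [-0.102, -0.995, 0.0], [0.0, -0.0, -1.0]]
wrist_force: [-0.4, 0.3, -0.1]
opening: -0.0003
```

```bash
cat > chk.py <<'E'
import fine,sys
from fine import *
fine.TH=190
def chk(tag,A):
  for n in('top','side'):
    s=take(n,n+tag); c=np.array([.5563,-.1064]) if n=='top' else np.array([.5542,-.1084])
    D={}
    for k,o in(('am',0),('ci',90),('fl',-90)):
      v=dish(s,A+o)
      if v is not None and abs(v[0][2]-.028)<.0012: D[k]=v[0][:2]; print(n,k,ad(v[0],c),'->',round(ad(v[0],c)[0]-o,2))
    if 'ci' in D and 'fl' in D: print(n,'ci-fl',ad(D['ci'],D['fl'])[0]-90)
    m,_=blob(s,(10,120,40),(35,255,255),(440,215,480,245) if n=='top' else (290,360,335,408)); Q=np.argwhere(m)[:,::-1]; W=onz(s,Q,.06)[:,:2]; print(n,'lamp',ad(W.mean(0),c))
E
python3 -c "
from chk import *
chk('6',-96.5); go(-276,.1,.02,.095,-6)"
```

```text
top am (-96.4, 0.1405) -> -96.4
top lamp (-97.31, 0.2094)
side am (-96.6, 0.1426) -> -96.6
side ci (-6.8, 0.1393) -> -96.8
side fl (173.82, 0.1405) -> 263.82
side ci-fl -96.49
side lamp (-97.48, 0.2043)
t 11.65 F [ 0.6  0.8 -0.2] pos [ 0.5455 -0.0071  0.0943] yaw -5.8 shift [-0.1 -1.1 -0.7] az 0.2 open 0.0 R33 [ 5.e-04 -1.e-04 -1.e+00]
```

Request:
drive_tool:
  targets:
    - [[0.5,-0.1,0],[0,0,0.3],0]
    - [[1,-0.2,0],[0,0,0.6],0]
    - [[1.6,-0.3,0],[0,0,0.9],0]
    - [[1.6,-0.3,0],[0,0,0.9],0]
    - [[-3,-0.3,0],[0,0,0.9],0]
    - [[-10,-0.3,0],[0,0,0.9],0]
    - [[-20,-0.3,0],[0,0,0.9],0]
    - [[-20,-0.3,0],[0,0,0.9],0]

```text
time: 12.65
tcp_pos: [0.5244, -0.0046, 0.0943]
tcp_rot: [[0.993, -0.118, -0.001], [-0.118, -0.993, 0.0], [-0.001, 0.0, -1.0]]
wrist_force: [0.5, -0.6, 0.7]
opening: 0.0001
```

```bash
python3 -c "
from chk import *
chk('7',-97.4); go(-277,.1,.02,.095,-7)"
```

```text
top am (-97.15, 0.1403) -> -97.15
top lamp (-97.31, 0.2094)
side ci (-7.41, 0.1393) -> -97.41
side fl (173.08, 0.14) -> 263.08
side ci-fl -97.16
side lamp (-97.48, 0.2042)
t 12.75 F [-0.4  0.6  0. ] pos [ 0.5255 -0.0047  0.0944] yaw -6.8 shift [21.8 -1.5 -0.6] az 0.2 open -0.0 R33 [ 3.e-04 -0.e+00 -1.e+00]
```

Request:
drive_tool:
  targets:
    - [[0,0,-15],[0,0,0],0]
    - [[0,0,-50],[0,0,0],0]
    - [[0,0,-95],[0,0,0],0]
    - [[0,0,-140],[0,0,0],0]
    - [[0,0,-165],[0,0,0],0]
    - [[-20,30,-165],[0,0,0],0]
    - [[-45,70,-165],[0,0,0],0]
    - [[-70,110,-165],[0,0,0],0]

```text
time: 13.75
tcp_pos: [0.4422, -0.1066, 0.2604]
tcp_rot: [[0.993, -0.117, 0.001], [-0.117, -0.993, -0.001], [0.001, 0.0, -1.0]]
wrist_force: [0.4, 0.8, -0.3]
opening: 0.0001
```

Request:
drive_tool:
  targets:
    - [[-25,40,0],[0,0,0],0]
    - [[-52,85,0],[0,0,0],0]
    - [[-80,130,0],[0,0,0],0]
    - [[-107,175,0],[0,0,0],0]
    - [[-134,220,0],[0,0,0],0]
    - [[-161,265,0],[0,0,0],0]
    - [[-188,310,0],[0,0,0],0]
    - [[-210,350,0],[0,0,0],0]

```text
time: 14.75
tcp_pos: [0.1918, -0.4301, 0.2604]
tcp_rot: [[0.993, -0.119, 0.0], [-0.119, -0.993, -0.001], [0.001, 0.001, -1.0]]
wrist_force: [1.5, -1.2, -0.4]
opening: 0.0002
```

Request:
drive_tool:
  targets:
    - [[-10,30,0],[0,0,0],0]
    - [[-20,60,0],[0,0,0],0]
    - [[-20,60,0],[0,0,0],0]
    - [[-20,60,0],[0,0,0],0]

```text
time: 15.25
tcp_pos: [0.1664, -0.4852, 0.2598]
tcp_rot: [[0.993, -0.118, 0.0], [-0.118, -0.993, 0.0], [0.0, -0.0, -1.0]]
wrist_force: [-0.4, 0.9, -0.6]
opening: 0.0003
```

```bash
python3 -c "
from chk import *
chk('8',-97.4); go(-277,.1,.02,.095,-7)
print(onz(load('top8'),[(458,160),(260,301),(237,188)],.03)[0])
a=load('top0')['image'].astype(int);b=load('top8')['image'].astype(int)
for x,y in((458,160),(260,301),(237,188),(459,230)):
    print(x,y,abs(a-b)[y-16:y+16,x-16:x+16].mean())"
```

```text
top am (-97.15, 0.1401) -> -97.15
top ci (-7.15, 0.1399) -> -97.15
top fl (172.98, 0.1404) -> 262.98
top ci-fl -97.08
top lamp (-97.31, 0.2094)
side am (-97.48, 0.1425) -> -97.48
side ci (-7.41, 0.1393) -> -97.41
side fl (172.91, 0.1395) -> 262.91
side ci-fl -97.25
side lamp (-97.48, 0.2042)
t 15.35 F [-0.6  0.  -0.2] pos [ 0.1667 -0.485   0.2597] yaw -6.7 shift [ 321.9 -520.5  164.7] az 0.3 open 0.0 R33 [ 1.e-04 -1.e-04 -1.e+00]
[ 0.69074257 -0.33322883  0.03      ]
458 160 2.0074869791666665
260 301 2.1474609375
237 188 2.3717447916666665
459 230 2.1689453125
```

View pics/top8.png

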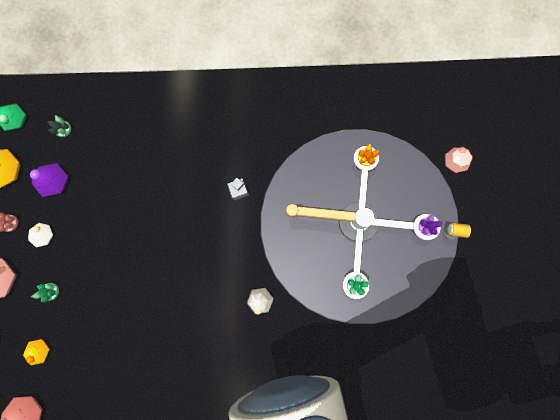

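The amethyst at (429,226) is in line with the lamp at (460,230). The loose stones are where they started, and the hand is clear. Angle agreement is within about 0.3°, so I'm handing in.

```bash
python3 -c "
from bench import *
print(hand_in())"
```

```text
the job is handed in; nothing more can be done
None
```

The amethyst now stands squarely in front of the brass lamp, and the job is handed in after about 15 s of the 58 s allowed. I turned the stand about 120° clockwise by pushing with the closed fingertip against the side of the bare wooden arm. The push moved at about 28 mm/s, slower at the end, and wrist force stayed at or below about 3 N in every reading. I then backed the finger off sideways, lifted it and moved the hand away.

- **Alignment:** the last pictures put the amethyst's line at −97.1 to −97.5° and the lamp at −97.3 to −97.5°. That is agreement within about 0.3°, or roughly 1 mm at the lamp.
- **At rest:** the angle stayed the same after the finger backed off and after the hand withdrew.
- **Loose stones and lamp:** the areas around all three stones and the lamp look the same in the first and last top pictures, apart from image noise.
- **Checks that disagreed:**
  - My first dish-rim fit was invalid because the base plate leaked into the mask; I redid it with a brighter threshold.
  - The two cameras place the stand's axis about 3 mm apart, so I measured angles separately in each.
  - The top view puts the lamp 4 mm too far out (209 mm instead of 205 mm), probably because its shaded end was missed. This barely affects the angle.

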